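# Fetch the dish from behind the bottles

### The arm

A 6-joint arm with a two-finger parallel gripper is mounted at the origin on a cart in front of the work surface, level with it; the furniture and walls round the work are solid. World frame = base frame: x ahead of the robot, y to its left, z up, the work surface at z = 0. Lengths are in m, angles in rad, forces in N, time in s.
With the tool pointing down it reaches from about 0.275 to 0.725 m from the base axis. Payload 15.9 kg.
Tool frame: the origin (TCP) lies on the centre line of the jaws, within the pads' length; the fingertips stand 19 mm ahead of it and the grasp point (between the pads) is the TCP (bot.tip_reach is the distance from the TCP to the fingertips, in m); z points along the fingers, y is the line along which they close (so a half turn about z gives the same grasp; the last joint's range is limited). The gripper opens to 85 mm and grips with 20 to 120 N. Pads are 22 mm wide; open, the fingers measure 114 mm over their backs; the gripper's body (76 mm by 85 mm) begins 54 mm behind the grasp point. The pads swing forward as they close: fully open they stand 13 mm farther back than shut.
Start: joints at [-1.163, 0.213, -0.034, 1.323, 0, 1.571], TCP at [0.198, -0.459, 0.25] pointing down, gripper open.
Joint ranges: [-2.98, 2.98], [-0.74, 1.72], [-1.14, 1.35], [-2.1, 2.04], [-1.57, 1.44], [-3.14, 3.14]. Speed limits (rad/s): [1.89, 1.89, 2.39, 2.57, 3.14, 3.14].

### API

Orientations are given as a rotation vector (axis times angle).
In Python, from workcell import bot, viewer, order gives the robot as it stands.
- The arm moves only by the tool send_rows, never from a script. Its argument "increments" is a list of rows, each a list of 7 numbers: the closure, from 0 (fully open) to 1 (shut), then the shift along the world's x, y, z in cm, then the turn, a rotation vector about the world's x, y, z in rad. A call has 1 to 12 rows; each row is the pose to reach, as a shift and turn from the pose commanded when the call began; what a row does not reach only later rows make up. A row lasts 1/10 s, in which the tool goes at most 50 mm and 8.59 degrees, less where a joint would pass 70% of its speed; a pose out of reach is approached as far as the arm can. A call with a gripper value outside its range is refused whole. The fingers move at their own pace and stop on an object; the grip force is fixed at half the most. Time passes only in rows, so rows that repeat a pose let the fingers close. It gives the time, the measured TCP pose, the force, the opening and the grip force at its end, in the units of the state.
- bot.read_state(): the state, without advancing time (a new reading comes with each control period).
- viewer.read_camera(name): name is "scene" or "top"; returns the picture (384x512x3 uint8, red, green, blue); there is no depth.
- viewer.get_calibration(name): a dict with "fx", "fy", "cx", "cy" (pixels), "rvec" (rotation vector, rad) and "tvec" (3), from world to camera coordinates, as OpenCV has them. Camera axes: x right, y down, z forward; pixel columns grow to the right and rows downward; lengths in m; the calibration is good to about 2 mm. A picture is of the moment at which its call begins. get_calibration takes no time and is no camera call.
- order.close_job(): hands the job in; it is judged then, once.
The state is a dict: "t": time; "joints": joint angles; "qvel": joint speeds; "joint_torque": joint torques, N m; "eef_pos": TCP position; "tcp_rot": TCP orientation; "force": force on the tool from outside, world axes, zero at the start; "moment": the same for the moment, N m; "gripper_width": opening from 0.0 (shut) to 1.0 (fully open); "grip_force": force on a finger pad.
Only numpy, scipy, OpenCV 4.12 (cv2) and the standard library are available. Lean on these libraries where they do the work, as an engineer would, in place of code of your own. Each camera call takes 0.05 s, during which the arm holds its last target. There are 200 camera calls.

### The job

The culture dish at the back of the lane rack has to go onto the counting stage, but two bottles stand in front of it. First set both bottles upright on the side tray, then place the dish flat in the middle of the round plate of the counting stage, and finally put each bottle back in the rack on the very seat where it stood at the start. Do not tip over a bottle or the dish, and leave the beaker and the timer alone.

Things in the scene. Friction and masses are not known exactly. Their poses are not given: they have to be found in the camera images.
- lane_rack: Fixed grey metal rack, lengths in mm, 270 x 98, floor top z = 6. Origin under the middle seat, on the bench; x runs from bottle end (front) to dish end (back), z up. Ring-marked seats at y = 0: front x = -76, middle 0, dish +66. Side rails at y = +-45, up to z = 16. White cheeks 73 apart, up to z = 42, flank the dish: grip it along x, one finger behind it, one where the middle bottle stood. No wall behind the dish.
- side_tray: Fixed shallow white tray, 220 (x) x 125 (y) x 14 mm, walls 4 mm, floor surface z = 4 mm; empty at the start. Origin: centre of its underside; x along its length, z up.
- count_stage: Fixed grey counting stage, 150 (x) x 112 (y) x 12 mm, with a round white plate of 84 mm diameter whose top is at z = 16 mm. Origin: under the centre of the round plate, on the bench; z up.
- amber: Loose amber glass bottle with black screw cap, body 63 mm diameter, 165 mm tall, 0.35 kg. Origin: centre of its underside, z up. Cap 33 mm diameter from z = 142 to 165 mm. Stands on the front or the middle seat of the lane rack.
- white_bottle: Loose white plastic sample bottle with white screw cap, body 54 mm diameter, 98 mm tall, 0.07 kg. Origin: centre of its underside, z up. Cap 44 mm diameter; the straight part to grip is z = 76 to 98 mm. Stands on the other of these two seats.
- dish: Loose closed culture dish, flat and round, 57 mm diameter, 15 mm high, 0.03 kg (the lid is one with it; rim widest from z = 11 to 15 mm, below it 54 mm). Origin: centre of its underside, z up. Lies on the dish seat of the lane rack.
- glass_beaker: Loose glass beaker, 73 mm diameter, 92 mm tall, a bystander behind the work. Origin: centre of its underside.
- lab_timer: Loose white timer lying flat, 58 x 66 x 19 mm, a bystander behind the work. Origin: centre of its underside.
There are look-alikes about, which are no part of the job. What is shaped like the white_bottle but green or purple is not meant.

How it is judged:
By the outcome, as a careful person would: the job done as asked, in the order asked, and still so for the second after the job is handed in, with the robot touching nothing.
It also fails if it takes over 134 s, if anything falls off the work surface, if the arm or the gripper's body presses on something with over 40 N, if the wrist force passes 120 N, or if a joint passes its speed limit or range.

## Working session

There is one attempt and no reset: what is moved stays moved. The work goes in short steps, Python scripts to look and compute and a tool call to move; the robot and the scene stay as the last step left them, time stands still between calls to the robot, and variables do not carry over. Pictures are saved under pics/ and viewed, at most 14 in all, crops included, and the job is handed in when it is done.

Besides the shell and the picture viewer there is one more tool, called after ">>>" as name(argument=value, ...), one argument or row to a line, values as JSON. send_rows: Moves the arm, as the interface text tells. Its arguments: {"type":"object","properties":{"increments":{"type":"array"}},"required":["increments"]}

```bash
mkdir -p pics; cat > h.py <<'E'
import numpy as np, cv2
from workcell import bot, viewer, order
def snap(n,f):
    im=viewer.read_camera(n); cv2.imwrite('pics/'+f,im[:,:,::-1]); return im
def ray(n,u,v,z):
    c=viewer.get_calibration(n); R=cv2.Rodrigues(np.array(c['rvec'],float))[0]; t=np.array(c['tvec'],float).ravel()
    d=R.T@np.array([(u-c['cx'])/c['fx'],(v-c['cy'])/c['fy'],1]); o=-R.T@t
    return o+d*(z-o[2])/d[2]
def proj(n,p):
    c=viewer.get_calibration(n); K=np.array([[c['fx'],0,c['cx']],[0,c['fy'],c['cy']],[0,0,1.]])
    return cv2.projectPoints(np.array(p,float).reshape(-1,1,3),np.array(c['rvec'],float),np.array(c['tvec'],float),K,None)[0].reshape(-1,2)
E
python3 - <<'E'
from h import *
a=snap('scene','s0.png'); b=snap('top','t0.png')
for n in('scene','top'):
    c=viewer.get_calibration(n); R=cv2.Rodrigues(np.array(c['rvec'],float))[0]; print(n,c['fx'],(-R.T@np.array(c['tvec']).ravel()).round(3),R.round(2).tolist())
print(bot.read_state(),bot.tip_reach)
E
```

```text
scene 457.55995966731365 [0.182 0.769 1.165] [[-0.9, -0.43, 0.01], [-0.35, 0.71, -0.61], [0.25, -0.56, -0.79]]
top 445.01773113512166 [ 0.474 -0.035  1.305] [[0.02, -1.0, 0.03], [-1.0, -0.03, -0.07], [0.07, -0.03, -1.0]]
{'t': 0.1, 'joints': array([-1.16300193e+00,  2.13275768e-01, -3.49659494e-02,  1.32353645e+00,
       -2.46745185e-05,  1.57076538e+00]), 'qvel': array([-0.0011982 , -0.00078431,  0.00154042, -0.00023809,  0.00038391,
       -0.00126045]), 'joint_torque': array([-7.56690715e-04, -6.87250829e+01,  4.87803090e+01,  1.22820691e-02,
        7.98419114e-05,  4.93189745e-06]), 'eef_pos': array([ 0.19816985, -0.45873278,  0.2498933 ]), 'tcp_rot': array([-3.07556764e+00, -6.35986617e-01,  3.50115488e-04]), 'force': array([-0.36630809, -0.98140646,  0.71037613]), 'moment': array([ 0.02043987,  0.00807869, -0.04056553]), 'grip_force': 0.0, 'gripper_width': 0.99878513758536} 0.019
```

View pics/s0.png

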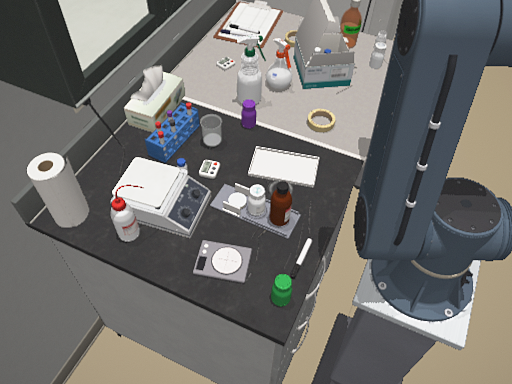

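View pics/t0.png

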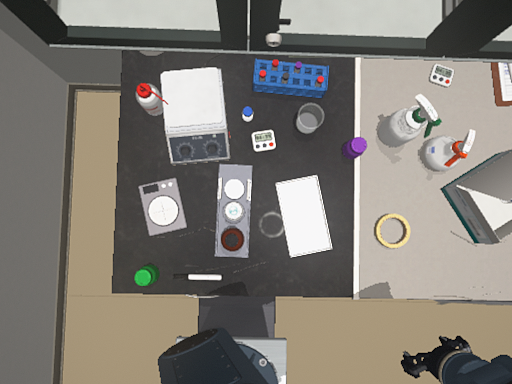

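The top view shows amber (232,238), white bottle (233,211) and dish (235,188) in the rack. The tray is at (303,215) and the stage at (163,211). Candidates for white_bottle are the green one (146,275), the purple one (354,148) and the white one at top (233,211), scene (257,200). The white one fits: right colour, and on the middle seat. I'll confirm it in an enlarged crop.

```bash
python3 - <<'E'
from h import *
a=cv2.imread('pics/t0.png')[140:290,130:340]; cv2.imwrite('pics/t0c.png',cv2.resize(a,None,fx=3.8,fy=3.8,interpolation=cv2.INTER_CUBIC))
a=cv2.imread('pics/s0.png')[140:290,180:340]; cv2.imwrite('pics/s0c.png',cv2.resize(a,None,fx=4,fy=4,interpolation=cv2.INTER_CUBIC))
E
```

```text
(no output)
```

View pics/t0c.png

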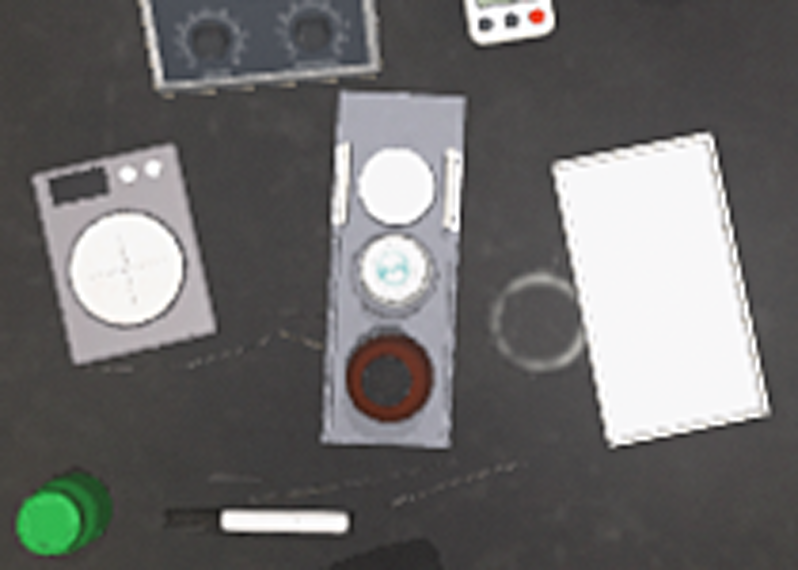

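View pics/s0c.png

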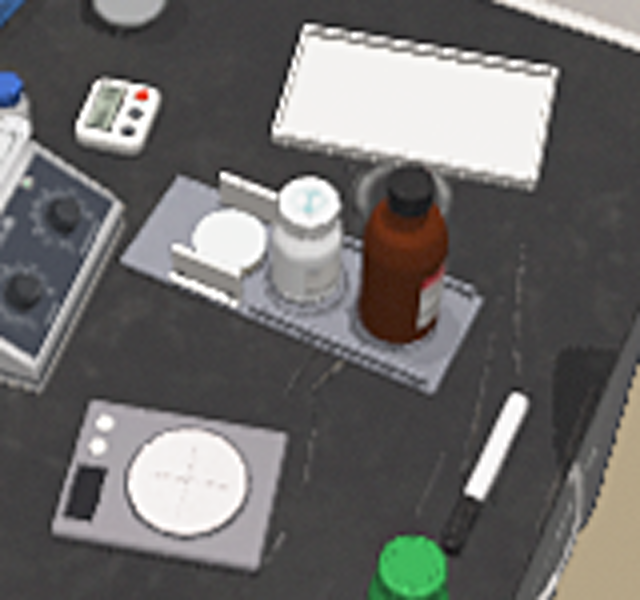

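The crops confirm it: the white bottle is on the middle seat (crop 394,268), amber on the front seat, and the dish between the cheeks. Next, measure them.

```bash
python3 - <<'E'
from h import *
im=cv2.imread('pics/t0.png'); S=4
big=cv2.resize(im,None,fx=S,fy=S,interpolation=cv2.INTER_CUBIC); hsv=cv2.cvtColor(big,cv2.COLOR_BGR2HSV)
def px(p): return (np.array(p)+.5)/S-.5
def comp(m,c,op=3):
    m=cv2.morphologyEx(m.astype(np.uint8),cv2.MORPH_OPEN,np.ones((op,op)))
    cs,_=cv2.findContours(m,cv2.RETR_EXTERNAL,cv2.CHAIN_APPROX_NONE)
    return max(cs,key=lambda k:cv2.pointPolygonTest(k,(c[0]*S,c[1]*S),True))
W=(hsv[...,2]>215)&(hsv[...,1]<40)
for n,c,z in(('dish',(234.5,189),.015+.006),('cap',(233.5,210.5),.104),('plate',(163.4,210.5),.016)):
    k=comp(W,c,9); (x,y),r=cv2.minEnclosingCircle(cv2.convexHull(k)); m=cv2.moments(cv2.convexHull(k)); x,y=m['m10']/m['m00'],m['m01']/m['m00']
    print(n,px((x,y)),r/S,ray('top',*px((x,y)),z).round(4))
k=comp(W,(303,215)); b=cv2.boxPoints(cv2.minAreaRect(k)); P=np.array([ray('top',*px(q),.012) for q in b]); print('tray',P.round(4)[:,:2],P.mean(0).round(4))
h=hsv.astype(int); G=(h[...,2]>110)|(h[...,1]>150)
k=comp(G,(225,165+5),9); b=cv2.boxPoints(cv2.minAreaRect(k)); P=np.array([ray('top',*px(q),.008) for q in b]);print('rack',cv2.contourArea(k)/16,P.round(4)[:,:2],P.mean(0).round(4))
# amber cap manual + scene rays
print('amber cap',ray('top',130+387/3.8,140+378/3.8,.171),'scene',ray('scene',180+413/4,140+183/4,.171))
print('wcap scene',ray('scene',180+309/4,140+203/4,.104),'dish scene',ray('scene',180+230/4,140+239/4,.021),'plate scene',ray('scene',180+188/4,140+481/4,.016))
t=np.array([ray('scene',180+u/4,140+v/4,.014) for u,v in((303,25),(559,67),(536,187),(272,142))]);print('tray scene',t.round(4)[:,:2],t.mean(0))
t=np.array([ray('scene',180+u/4,140+v/4,.006) for u,v in((180,177),(482,297),(432,391),(122,258))]);print('rack scene',t.round(4)[:,:2],t.mean(0))
t=np.array([ray('top',130+u/3.8,140+v/3.8,.006) for u,v in((340,92),(466,97),(450,447),(322,443))]);print('rack top manual',t.round(4)[:,:2],t.mean(0))
E
```

```text
dish [233.80418821 188.43811772] 10.05313491821289 [0.5801 0.0035 0.021 ]
cap [233.19078751 210.10237348] 8.397734642028809 [0.5146 0.0011 0.104 ]
plate [162.79769593 210.20002994] 14.589739799499512 [0.5124 0.2061 0.016 ]
tray [[ 0.6009 -0.1161]
 [ 0.629  -0.2394]
 [ 0.4127 -0.2859]
 [ 0.3858 -0.1637]] [ 0.5071 -0.2013  0.012 ]
rack 3077.125 [[ 0.3842  0.0572]
 [ 0.6548  0.052 ]
 [ 0.6526 -0.0488]
 [ 0.3815 -0.0421]] [0.5183 0.0046 0.008 ]
amber cap [0.43794534 0.00051351 0.171     ] scene [0.4326562  0.00416367 0.171     ]
wcap scene [0.51113307 0.00364206 0.104     ] dish scene [0.57733047 0.00326403 0.021     ] plate scene [0.50976602 0.20624699 0.016     ]
tray scene [[ 0.6262 -0.2364]
 [ 0.4099 -0.2877]
 [ 0.3813 -0.1564]
 [ 0.5932 -0.1056]] [ 0.50265217 -0.19653646  0.014     ]
rack scene [[ 0.6471 -0.0455]
 [ 0.3819 -0.0418]
 [ 0.3839  0.0544]
 [ 0.6504  0.047 ]] [0.51582781 0.00351891 0.006     ]
rack top manual [[ 0.6515  0.0479]
 [ 0.6502 -0.0494]
 [ 0.3814 -0.0437]
 [ 0.3823  0.0537]] [0.51634626 0.00208829 0.006     ]
```

>>> send_rows(
  increments=[
    [0, 2, 3.9, 1, 0, 0, 0.1],
    [0, 4, 7.8, 1, 0, 0, 0.2],
    [0, 6, 11.7, 1, 0, 0, 0.3],
    [0, 8, 15.6, 1, 0, 0, 0.4],
    [0, 10, 19.5, 1, 0, 0, 0.5],
    [0, 12, 23.4, 1, 0, 0, 0.6],
    [0, 14, 27.3, 1, 0, 0, 0.7],
    [0, 16, 31.2, 1, 0, 0, 0.8],
    [0, 18, 35.1, 1, 0, 0, 0.9],
    [0, 20, 39, 1, 0, 0, 1.0],
    [0, 22, 43, 1, 0, 0, 1.07],
    [0, 23.8, 46.2, 0, 0, 0, 1.14],
  ],
)

```text
t: 1.3
eef_pos: [0.4373, 0.0053, 0.2509]
tcp_rot: [2.242, 2.199, 0.002]
force: [0.8, -0.0, -0.7]
gripper_width: 1.002
grip_force: 0.0
```

>>> send_rows(
  increments=[
    [0, 0, 0, 0, 0, 0, 0],
    [0, 0, 0, 0, 0, 0, 0],
  ],
)

```text
t: 1.5
eef_pos: [0.436, 0.0035, 0.2498]
tcp_rot: [-2.245, -2.197, 0.002]
force: [0.2, -0.3, 0.1]
gripper_width: 1.002
grip_force: 0.0
```

```bash
python3 - <<'E'
from h import *
snap('scene','s1.png'); s=bot.read_state(); print(s['t'],s['eef_pos'],s['tcp_rot'],s['joints'])
a=cv2.imread('pics/s1.png')[100:290,180:380]; cv2.imwrite('pics/s1c.png',cv2.resize(a,None,fx=3,fy=3,interpolation=cv2.INTER_CUBIC))
E
```

```text
1.55 [0.43596562 0.00283629 0.25013458] [-2.24676267e+00 -2.19524681e+00  1.08861550e-03] [ 6.63403468e-03  8.21787326e-02 -1.89068235e-01  1.30033028e+00
 -1.88671311e-04  1.60062424e+00]
```

View pics/s1c.png

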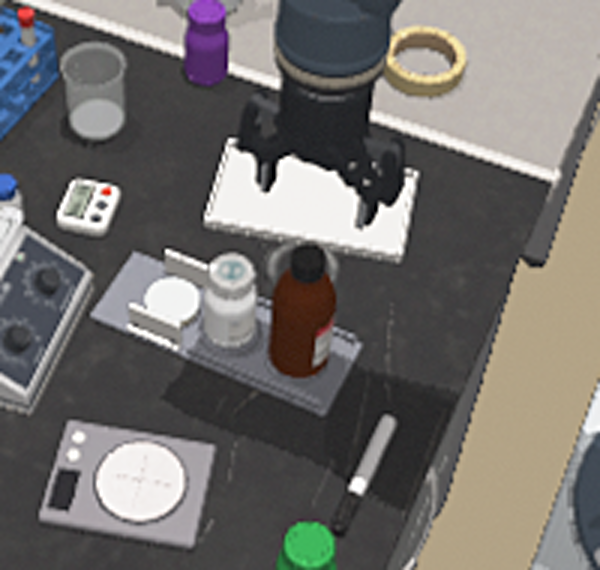

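The gripper hangs above the amber bottle (cap at crop 308,262) with its jaws along the rack. Descend and grip the cap.

>>> send_rows(
  increments=[
    [0, 0, 0, -2, 0, 0, 0],
    [0, 0, 0, -4, 0, 0, 0],
    [0, 0, 0, -6, 0, 0, 0],
    [0, 0, 0, -7.5, 0, 0, 0],
    [0, 0, 0, -8.7, 0, 0, 0],
    [0.4, 0, 0, -8.7, 0, 0, 0],
    [0.6, 0, 0, -8.7, 0, 0, 0],
    [0.8, 0, 0, -8.7, 0, 0, 0],
    [1, 0, 0, -8.7, 0, 0, 0],
    [1, 0, 0, -8.7, 0, 0, 0],
    [1, 0, 0, -8.7, 0, 0, 0],
    [1, 0, 0, -8.7, 0, 0, 0],
  ],
)

```text
t: 2.75
eef_pos: [0.437, 0.0029, 0.1643]
tcp_rot: [2.246, 2.195, 0.002]
force: [1.4, -1.2, 6.6]
gripper_width: 0.367
grip_force: 59.3
```

>>> send_rows(
  increments=[
    [1, 0, 0, 0, 0, 0, 0],
    [1, 0, 0, 0, 0, 0, 0],
    [1, 0, 0, 0, 0, 0, 0],
    [1, 0, 0, 0, 0, 0, 0],
  ],
)

```text
t: 3.15
eef_pos: [0.437, 0.0029, 0.1643]
tcp_rot: [2.246, 2.195, 0.002]
force: [-0.5, -0.7, 7.1]
gripper_width: 0.368
grip_force: 59.3
```

>>> send_rows(
  increments=[
    [1, 0, 0, 0.7, 0, 0, 0],
    [1, 0, 0, 2, 0, 0, 0],
    [1, 0, 0, 4, 0, 0, 0],
    [1, 0, -0.7, 5.5, 0, 0, 0],
    [1, 0.1, -2.5, 6, 0, 0, 0],
    [1, 0.2, -5, 6, 0, 0, 0],
    [1, 0.4, -8, 6, 0, 0, 0],
    [1, 0.6, -11, 6, 0, 0, 0],
    [1, 0.8, -14, 6, 0, 0, 0],
    [1, 1, -17, 6, 0, 0, 0],
    [1, 1, -19.5, 6, 0, 0, 0],
    [1, 1, -21, 6, 0, 0, 0],
  ],
)

```text
t: 4.35
eef_pos: [0.4461, -0.2086, 0.2236]
tcp_rot: [2.248, 2.194, -0.0]
force: [1.2, 0.4, -3.5]
gripper_width: 0.362
grip_force: 60.1
```

>>> send_rows(
  increments=[
    [1, 0, -0.5, 0, 0, 0, 0],
    [1, 0, -0.5, -1.5, 0, 0, 0],
    [1, 0, -0.5, -3.5, 0, 0, 0],
    [1, 0, -0.5, -5, 0, 0, 0],
    [1, 0, -0.5, -5.6, 0, 0, 0],
    [1, 0, -0.5, -5.9, 0, 0, 0],
    [1, 0, -0.5, -6.0, 0, 0, 0],
    [1, 0, -0.5, -6.0, 0, 0, 0],
  ],
)

```text
t: 5.15
eef_pos: [0.4466, -0.2119, 0.1639]
tcp_rot: [2.246, 2.195, 0.001]
force: [-0.0, 0.1, -3.9]
gripper_width: 0.364
grip_force: 60.0
```

>>> send_rows(
  increments=[
    [1, 0, 0, -0.1, 0, 0, 0],
    [1, 0, 0, -0.1, 0, 0, 0],
    [1, 0, 0, -0.1, 0, 0, 0],
  ],
)

```text
t: 5.45
eef_pos: [0.4464, -0.2121, 0.1625]
tcp_rot: [2.247, 2.195, 0.0]
force: [0.1, 0.8, -3.5]
gripper_width: 0.363
grip_force: 60.0
```

>>> send_rows(
  increments=[
    [1, 0, 0, -0.1, 0, 0, 0],
    [1, 0, 0, -0.1, 0, 0, 0],
    [1, 0, 0, -0.1, 0, 0, 0],
  ],
)

```text
t: 5.75
eef_pos: [0.4469, -0.2122, 0.1623]
tcp_rot: [2.246, 2.195, 0.001]
force: [0.1, 1.7, 9.0]
gripper_width: 0.364
grip_force: 61.4
```

>>> send_rows(
  increments=[
    [0.6, 0, 0, 0.1, 0, 0, 0],
    [0.3, 0, 0, 0.1, 0, 0, 0],
    [0, 0, 0, 0.1, 0, 0, 0],
    [0, 0, 0, 0.1, 0, 0, 0],
    [0, 0, 0, 0.1, 0, 0, 0],
    [0, 0, 0, 0.6, 0, 0, 0],
    [0, 0, 0, 2, 0, 0, 0],
    [0, 0, 0, 4, 0, 0, 0],
    [0, 0, 0, 6.5, 0, 0, 0],
    [0, 0, 0, 8, 0, 0, 0],
  ],
)

```text
t: 6.75
eef_pos: [0.4466, -0.2121, 0.2433]
tcp_rot: [2.246, 2.195, 0.001]
force: [0.1, -0.9, -0.7]
gripper_width: 1.002
grip_force: 0.0
```

>>> send_rows(
  increments=[
    [0, 0.7, 2.5, 0, 0, 0, 0],
    [0, 1.4, 5, 0, 0, 0, 0],
    [0, 2, 7.5, 0, 0, 0, 0],
    [0, 2.7, 10, 0, 0, 0, 0],
    [0, 3.4, 12.5, 0, 0, 0, 0],
    [0, 4, 15, 0, 0, 0, 0],
    [0, 5, 17.5, 0, 0, 0, 0],
    [0, 6, 20, 0, 0, 0, 0],
    [0, 6.7, 21.4, 0, 0, 0, 0],
    [0, 6.7, 21.4, -2, 0, 0, 0],
    [0, 6.7, 21.4, -4, 0, 0, 0],
    [0, 6.7, 21.4, -6, 0, 0, 0],
  ],
)

```text
t: 7.95
eef_pos: [0.5134, 0.0019, 0.1808]
tcp_rot: [2.246, 2.196, 0.0]
force: [0.2, -0.5, -0.1]
gripper_width: 1.0
grip_force: 0.0
```

```bash
python3 - <<'E'
from h import *
snap('scene','s2.png');s=bot.read_state(); print(s['t'],s['eef_pos'])
a=cv2.imread('pics/s2.png')[120:290,180:380]; cv2.imwrite('pics/s2c.png',cv2.resize(a,None,fx=3,fy=3,interpolation=cv2.INTER_CUBIC))
E
```

```text
8.0 [0.51207892 0.00177819 0.17774535]
```

View pics/s2c.png

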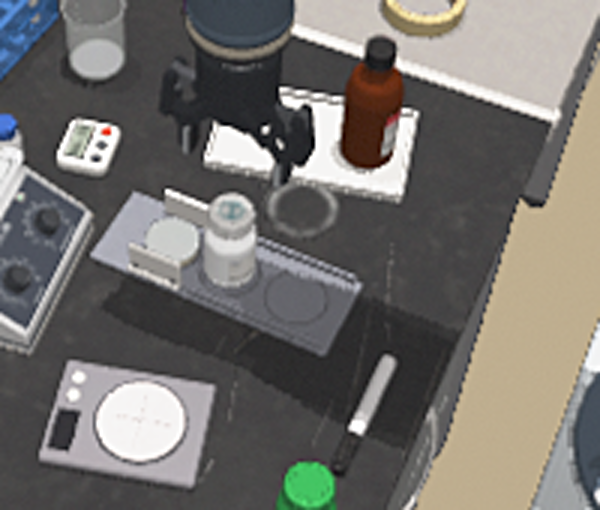

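Amber stands upright in the tray (crop 372,115) and the jaws are over the white cap (232,215). The front seat ring shows at (295,298).

>>> send_rows(
  increments=[
    [0, 0, 0, -2, 0, 0, 0],
    [0, 0, 0, -4, 0, 0, 0],
    [0, 0, 0, -6, 0, 0, 0],
    [0, 0, 0, -7.3, 0, 0, 0],
    [0, 0, 0, -7.9, 0, 0, 0],
    [0.3, 0, 0, -7.9, 0, 0, 0],
    [0.5, 0, 0, -7.9, 0, 0, 0],
    [0.7, 0, 0, -7.9, 0, 0, 0],
    [1, 0, 0, -7.9, 0, 0, 0],
    [1, 0, 0, -7.9, 0, 0, 0],
    [1, 0, 0, -7.9, 0, 0, 0],
    [1, 0, 0, -7.9, 0, 0, 0],
  ],
)

```text
t: 9.2
eef_pos: [0.5141, 0.002, 0.1035]
tcp_rot: [2.246, 2.195, 0.002]
force: [-1.1, -0.4, 8.5]
gripper_width: 0.494
grip_force: 59.7
```

>>> send_rows(
  increments=[
    [1, 0, 0, 0, 0, 0, 0],
    [1, 0, 0, 0, 0, 0, 0],
    [1, 0, 0, 0, 0, 0, 0],
  ],
)

```text
t: 9.5
eef_pos: [0.514, 0.002, 0.1035]
tcp_rot: [2.246, 2.195, 0.002]
force: [-1.2, 0.2, 7.2]
gripper_width: 0.496
grip_force: 59.7
```

>>> send_rows(
  increments=[
    [1, 0, 0, 0.7, 0, 0, 0],
    [1, 0, 0, 2, 0, 0, 0],
    [1, 0, 0, 4, 0, 0, 0],
    [1, 0.1, -0.7, 5.5, 0, 0, 0],
    [1, 0.5, -2.5, 6, 0, 0, 0],
    [1, 1.1, -5, 6, 0, 0, 0],
    [1, 1.8, -8, 6, 0, 0, 0],
    [1, 2.8, -11, 6, 0, 0, 0],
    [1, 3.6, -14, 6, 0, 0, 0],
    [1, 4.5, -17, 6, 0, 0, 0],
    [1, 5, -18.5, 6, 0, 0, 0],
    [1, 5, -18.7, 5.5, 0, 0, 0],
  ],
)

```text
t: 10.7
eef_pos: [0.564, -0.1865, 0.1579]
tcp_rot: [2.248, 2.193, 0.001]
force: [-0.1, -0.3, -0.1]
gripper_width: 0.495
grip_force: 60.9
```

>>> send_rows(
  increments=[
    [1, 0, 0, -1.5, 0, 0, 0],
    [1, 0, 0, -3.2, 0, 0, 0],
    [1, 0, 0, -4.6, 0, 0, 0],
    [1, 0, 0, -5.2, 0, 0, 0],
    [1, 0, 0, -5.5, 0, 0, 0],
    [1, 0, 0, -5.5, 0, 0, 0],
    [1, 0, 0, -5.6, 0, 0, 0],
    [1, 0, 0, -5.6, 0, 0, 0],
  ],
)

```text
t: 11.5
eef_pos: [0.5636, -0.185, 0.1018]
tcp_rot: [2.246, 2.195, 0.001]
force: [-0.0, -0.2, -0.3]
gripper_width: 0.489
grip_force: 60.9
```

>>> send_rows(
  increments=[
    [1, 0, 0, -0.1, 0, 0, 0],
    [1, 0, 0, -0.1, 0, 0, 0],
    [1, 0, 0, -0.1, 0, 0, 0],
  ],
)

```text
t: 11.8
eef_pos: [0.5638, -0.1852, 0.1015]
tcp_rot: [2.246, 2.194, 0.001]
force: [-2.0, -0.1, 11.9]
gripper_width: 0.496
grip_force: 62.0
```

>>> send_rows(
  increments=[
    [0.6, 0, 0, 0.05, 0, 0, 0],
    [0.3, 0, 0, 0.05, 0, 0, 0],
    [0, 0, 0, 0.05, 0, 0, 0],
    [0, 0, 0, 0.05, 0, 0, 0],
    [0, 0, 0, 0.05, 0, 0, 0],
    [0, 0, 0, 0.6, 0, 0, 0],
    [0, 0, 0, 2, 0, 0, 0],
    [0, 0, 0, 4, 0, 0, 0],
    [0, 0, 0, 6, 0, 0, 0],
    [0, 0, 0, 8, 0, 0, 0],
  ],
)

```text
t: 12.8
eef_pos: [0.5633, -0.185, 0.1815]
tcp_rot: [2.247, 2.196, 0.0]
force: [-0.2, -0.4, 0.3]
gripper_width: 0.998
grip_force: 0.0
```

>>> send_rows(
  increments=[
    [0, 0.2, 2.5, 0, 0, 0, 0],
    [0, 0.4, 5, 0, 0, 0, 0],
    [0, 0.6, 7.5, 0, 0, 0, 0],
    [0, 0.8, 10, 0, 0, 0, 0],
    [0, 1, 12.5, 0, 0, 0, 0],
    [0, 1.2, 15, 0, 0, 0, 0],
    [0, 1.4, 17.5, -2, 0, 0, 0],
    [0, 1.5, 18.7, -4, 0, 0, 0],
    [0, 1.5, 18.7, -6, 0, 0, 0],
    [0, 1.5, 18.7, -8, 0, 0, 0],
    [0, 1.5, 18.7, -8, 0, 0, 0],
  ],
)

```text
t: 13.9
eef_pos: [0.5768, 0.0022, 0.0984]
tcp_rot: [-2.245, -2.194, 0.004]
force: [-0.4, 1.4, -0.1]
gripper_width: 1.0
grip_force: 0.0
```

```bash
python3 - <<'E'
from h import *
snap('scene','s3.png');s=bot.read_state(); print(s['t'],s['eef_pos'])
a=cv2.imread('pics/s3.png')[120:290,180:380]; cv2.imwrite('pics/s3c.png',cv2.resize(a,None,fx=4,fy=3.5,interpolation=cv2.INTER_CUBIC))
E
```

```text
13.95 [0.57761429 0.00203756 0.09994569]
```

View pics/s3c.png

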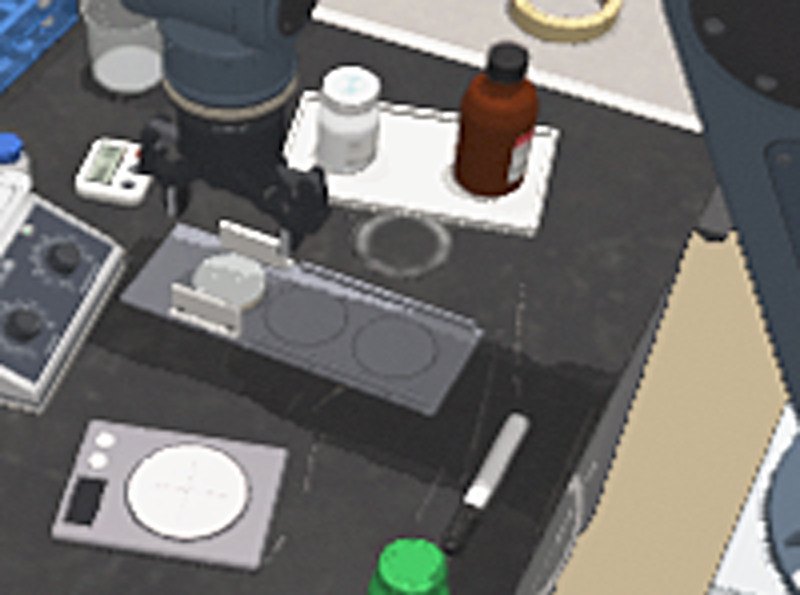

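Both bottles stand upright in the tray (350,120 and 497,125), and the jaws are above the dish (230,282). Next, the dish grasp.

>>> send_rows(
  increments=[
    [0, 0, 0, -2, 0, 0, 0],
    [0, 0, 0, -4, 0, 0, 0],
    [0, 0, 0, -5.5, 0, 0, 0],
    [0, 0, 0, -6.5, 0, 0, 0],
    [0, 0, 0, -7.0, 0, 0, 0],
    [0, 0, 0, -7.0, 0, 0, 0],
    [0.2, 0, 0, -7.0, 0, 0, 0],
    [0.3, 0, 0, -7.0, 0, 0, 0],
    [0.4, 0, 0, -7.0, 0, 0, 0],
    [0.5, 0, 0, -7.0, 0, 0, 0],
    [0.6, 0, 0, -7.0, 0, 0, 0],
    [0.6, 0, 0, -7.0, 0, 0, 0],
  ],
)

```text
t: 15.15
eef_pos: [0.5789, 0.002, 0.0319]
tcp_rot: [2.246, 2.195, 0.002]
force: [-5.4, 0.5, 18.0]
gripper_width: 0.624
grip_force: 59.4
```

>>> send_rows(
  increments=[
    [0.7, 0, 0, 0, 0, 0, 0],
    [0.7, 0, 0, 0, 0, 0, 0],
    [0.7, 0, 0, 0, 0, 0, 0],
  ],
)

```text
t: 15.45
eef_pos: [0.5789, 0.002, 0.0318]
tcp_rot: [2.246, 2.195, 0.002]
force: [-4.9, 0.2, 17.8]
gripper_width: 0.626
grip_force: 59.4
```

>>> send_rows(
  increments=[
    [0.7, 0, 0, 0.5, 0, 0, 0],
    [0.7, 0, 0, 1.5, 0, 0, 0],
    [0.7, 0, 0, 3, 0, 0, 0],
    [0.7, 0, 0, 5, 0, 0, 0],
    [0.7, -0.4, 1.5, 6, 0, 0, 0],
    [0.7, -1.2, 4, 6, 0, 0, 0],
    [0.7, -2.1, 7, 6, 0, 0, 0],
    [0.7, -3.1, 10, 6, 0, 0, 0],
    [0.7, -4.1, 13, 6, 0, 0, 0],
    [0.7, -5.2, 16, 6, 0, 0, 0],
    [0.7, -6.2, 19, 6, 0, 0, 0],
    [0.7, -6.8, 20.3, 6, 0, 0, 0],
  ],
)

```text
t: 16.65
eef_pos: [0.5091, 0.2078, 0.0906]
tcp_rot: [-2.244, -2.198, -0.001]
force: [-0.1, -0.1, -0.3]
gripper_width: 0.622
grip_force: 62.8
```

>>> send_rows(
  increments=[
    [0.7, 0, 0, 0, 0, 0, 0],
    [0.7, 0, 0, 0, 0, 0, 0],
  ],
)

```text
t: 16.85
eef_pos: [0.5102, 0.2049, 0.0904]
tcp_rot: [2.246, 2.196, -0.0]
force: [-0.2, 0.2, -0.8]
gripper_width: 0.621
grip_force: 62.8
```

```bash
python3 - <<'E'
from h import *
snap('scene','s4.png');s=bot.read_state(); print(s['t'],s['eef_pos'],s['gripper_width'])
a=cv2.imread('pics/s4.png')[160:290,180:320]; cv2.imwrite('pics/s4c.png',cv2.resize(a,None,fx=4.5,fy=4.5,interpolation=cv2.INTER_CUBIC))
E
```

```text
16.9 [0.51047866 0.20445782 0.09042855] 0.6213329081358709
```

View pics/s4c.png

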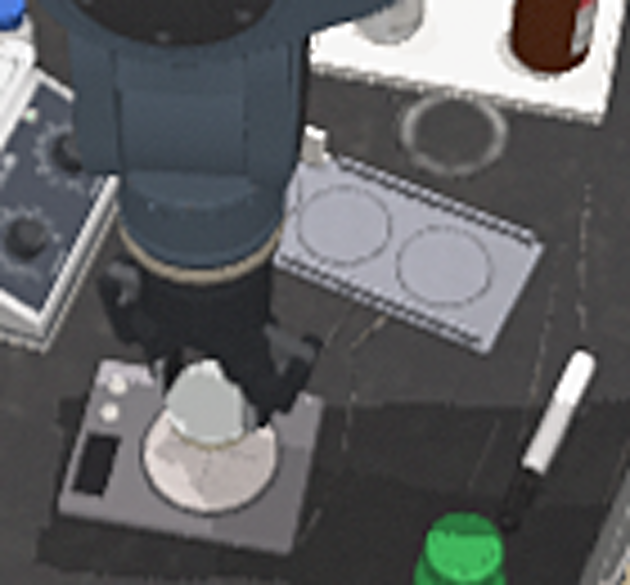

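The dish is held level over the plate (crop 207,405). Lower it gently.

>>> send_rows(
  increments=[
    [0.7, 0.05, 0, -1.5, 0, 0, 0],
    [0.7, 0.05, 0, -3, 0, 0, 0],
    [0.7, 0.05, 0, -4, 0, 0, 0],
    [0.7, 0.05, 0, -4.5, 0, 0, 0],
    [0.7, 0.05, 0, -4.7, 0, 0, 0],
    [0.7, 0.05, 0, -4.8, 0, 0, 0],
    [0.7, 0.05, 0, -4.8, 0, 0, 0],
  ],
)

```text
t: 17.6
eef_pos: [0.5111, 0.205, 0.0427]
tcp_rot: [2.247, 2.195, 0.001]
force: [0.7, 0.1, 0.1]
gripper_width: 0.623
grip_force: 62.8
```

>>> send_rows(
  increments=[
    [0.7, 0, 0, -0.1, 0, 0, 0],
    [0.7, 0, 0, -0.1, 0, 0, 0],
  ],
)

```text
t: 17.8
eef_pos: [0.5112, 0.2052, 0.042]
tcp_rot: [2.246, 2.195, 0.002]
force: [-2.0, -0.6, 5.6]
gripper_width: 0.62
grip_force: 63.5
```

>>> send_rows(
  increments=[
    [0.5, 0, 0, 0, 0, 0, 0],
    [0.3, 0, 0, 0, 0, 0, 0],
    [0.1, 0, 0, 0, 0, 0, 0],
    [0, 0, 0, 0, 0, 0, 0],
    [0, 0, 0, 0, 0, 0, 0],
    [0, 0, 0, 0.8, 0, 0, 0],
    [0, 0, 0, 3, 0, 0, 0],
    [0, 0, 0, 6, 0, 0, 0],
    [0, 0, 0, 9, 0, 0, 0],
    [0, 0.3, -2, 12, 0, 0, 0],
    [0, 0.8, -5, 14, 0, 0, 0],
    [0, 1.3, -9, 14, 0, 0, 0],
  ],
)

```text
t: 19.0
eef_pos: [0.5252, 0.1152, 0.1849]
tcp_rot: [2.243, 2.196, 0.007]
force: [0.6, 0.5, 0.0]
gripper_width: 0.998
grip_force: 0.0
```

>>> send_rows(
  increments=[
    [0, 0.4, -4, 0, 0, 0, 0],
    [0, 1, -8, 0, 0, 0, 0],
    [0, 1.5, -12, 0, 0, 0, 0],
    [0, 2, -16, 0, 0, 0, 0],
    [0, 2.6, -20, 0, 0, 0, 0],
    [0, 3.2, -24, 0, 0, 0, 0],
    [0, 3.7, -28, 0, 0, 0, 0],
    [0, 4, -30, 0, 0, 0, 0],
    [0, 4, -30, 0, 0, 0, 0],
    [0, 4, -30, 0, 0, 0, 0],
  ],
)

```text
t: 20.0
eef_pos: [0.5637, -0.185, 0.1816]
tcp_rot: [-2.248, -2.195, -0.0]
force: [0.6, 1.1, 0.1]
gripper_width: 1.003
grip_force: 0.0
```

```bash
python3 - <<'E'
from h import *
snap('scene','s5.png');snap('top','t5.png');s=bot.read_state(); print(s['t'],s['eef_pos'],s['gripper_width'])
a=cv2.resize(cv2.imread('pics/s5.png')[200:290,185:260],None,fx=5,fy=5,interpolation=cv2.INTER_CUBIC);b=cv2.resize(cv2.imread('pics/t5.png')[170:260,130:205],None,fx=5,fy=5,interpolation=cv2.INTER_CUBIC)
cv2.imwrite('pics/c5.png',np.hstack([a,b]))
E
```

```text
20.1 [ 0.56372151 -0.18404007  0.18160814] 1.0030861668327464
```

View pics/c5.png

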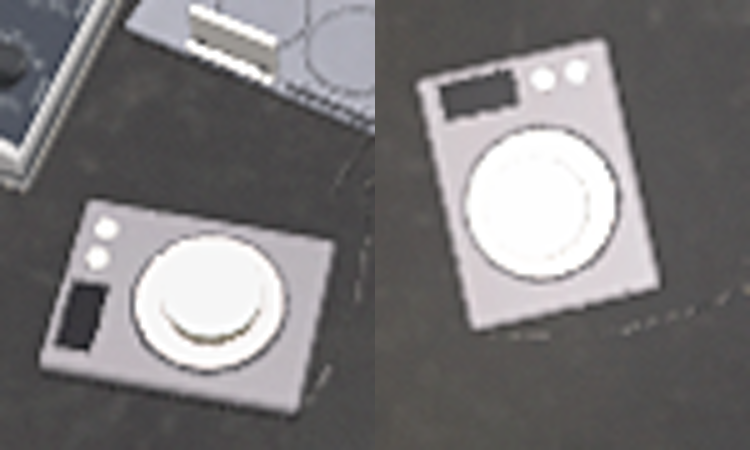

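The dish lies centred on the plate (plate centre crop 543,202, dish about 539,202). Now the white bottle goes back.

>>> send_rows(
  increments=[
    [0, 0, 0, -2, 0, 0, 0],
    [0, 0, 0, -4, 0, 0, 0],
    [0, 0, 0, -6, 0, 0, 0],
    [0, 0, 0, -7.4, 0, 0, 0],
    [0, 0, 0, -8.1, 0, 0, 0],
    [0, 0, 0, -8.1, 0, 0, 0],
    [0, 0, 0, -8.1, 0, 0, 0],
  ],
)

```text
t: 20.8
eef_pos: [0.5641, -0.1846, 0.1011]
tcp_rot: [2.246, 2.196, 0.001]
force: [-0.4, -0.2, 0.7]
gripper_width: 0.994
grip_force: 0.0
```

>>> send_rows(
  increments=[
    [0.3, 0, 0, 0, 0, 0, 0],
    [0.5, 0, 0, 0, 0, 0, 0],
    [0.7, 0, 0, 0, 0, 0, 0],
    [1, 0, 0, 0, 0, 0, 0],
    [1, 0, 0, 0, 0, 0, 0],
    [1, 0, 0, 0, 0, 0, 0],
    [1, 0, 0, 0, 0, 0, 0],
    [1, 0, 0, 0, 0, 0, 0],
  ],
)

```text
t: 21.6
eef_pos: [0.5642, -0.1852, 0.1011]
tcp_rot: [2.246, 2.195, 0.001]
force: [-0.2, 0.2, 7.1]
gripper_width: 0.491
grip_force: 60.1
```

>>> send_rows(
  increments=[
    [1, 0, 0, 0.7, 0, 0, 0],
    [1, 0, 0, 2, 0, 0, 0],
    [1, 0, 0, 4, 0, 0, 0],
    [1, -0.1, 0.7, 5.5, 0, 0, 0],
    [1, -0.5, 2.5, 6, 0, 0, 0],
    [1, -1.1, 5, 6, 0, 0, 0],
    [1, -1.8, 8, 6, 0, 0, 0],
    [1, -2.8, 11, 6, 0, 0, 0],
    [1, -3.6, 14, 6, 0, 0, 0],
    [1, -4.5, 17, 6, 0, 0, 0],
    [1, -5, 18.5, 6, 0, 0, 0],
    [1, -5.05, 18.7, 5.5, 0, 0, 0],
  ],
)

```text
t: 22.8
eef_pos: [0.5129, 0.0039, 0.1559]
tcp_rot: [2.244, 2.198, 0.001]
force: [0.8, -0.3, -0.1]
gripper_width: 0.494
grip_force: 60.9
```

>>> send_rows(
  increments=[
    [1, 0, 0, -1.5, 0, 0, 0],
    [1, 0, 0, -3.2, 0, 0, 0],
    [1, 0, 0, -4.4, 0, 0, 0],
    [1, 0, 0, -5, 0, 0, 0],
    [1, 0, 0, -5.2, 0, 0, 0],
    [1, 0, 0, -5.2, 0, 0, 0],
    [1, 0, 0, -5.2, 0, 0, 0],
  ],
)

```text
t: 23.5
eef_pos: [0.5137, 0.0019, 0.1037]
tcp_rot: [2.247, 2.195, 0.001]
force: [0.7, 0.7, -0.9]
gripper_width: 0.494
grip_force: 60.9
```

>>> send_rows(
  increments=[
    [1, 0, 0, -0.1, 0, 0, 0],
    [1, 0, 0, -0.1, 0, 0, 0],
    [1, 0, 0, -0.1, 0, 0, 0],
  ],
)

```text
t: 23.8
eef_pos: [0.5139, 0.002, 0.1031]
tcp_rot: [2.246, 2.195, 0.002]
force: [-0.8, -0.4, 7.4]
gripper_width: 0.493
grip_force: 61.6
```

>>> send_rows(
  increments=[
    [0.6, 0, 0, 0.05, 0, 0, 0],
    [0.3, 0, 0, 0.05, 0, 0, 0],
    [0, 0, 0, 0.05, 0, 0, 0],
    [0, 0, 0, 0.05, 0, 0, 0],
    [0, 0, 0, 0.05, 0, 0, 0],
    [0, 0, 0, 0.6, 0, 0, 0],
    [0, 0, 0, 2, 0, 0, 0],
    [0, 0, 0, 5, 0, 0, 0],
    [0, 0, 0, 8, 0, 0, 0],
    [0, 0, 0, 11, 0, 0, 0],
    [0, 0, 0, 14, 0, 0, 0],
    [0, -0.4, -1, 14, 0, 0, 0],
  ],
)

```text
t: 25.0
eef_pos: [0.511, -0.0075, 0.2463]
tcp_rot: [2.243, 2.194, 0.007]
force: [0.1, -1.3, 0.2]
gripper_width: 1.002
grip_force: 0.0
```

>>> send_rows(
  increments=[
    [0, -0.8, -3, 0, 0, 0, 0],
    [0, -1.8, -6, 0, 0, 0, 0],
    [0, -2.8, -9, 0, 0, 0, 0],
    [0, -3.7, -12, 0, 0, 0, 0],
    [0, -4.6, -15, 0, 0, 0, 0],
    [0, -5.6, -18, 0, 0, 0, 0],
    [0, -6.3, -20.4, 0, 0, 0, 0],
    [0, -6.3, -20.4, 0, 0, 0, 0],
    [0, -6.3, -20.4, 0, 0, 0, 0],
    [0, -6.3, -20.4, 0, 0, 0, 0],
  ],
)

```text
t: 26.0
eef_pos: [0.4463, -0.2115, 0.2422]
tcp_rot: [-2.246, -2.196, -0.0]
force: [0.7, 0.9, -1.1]
gripper_width: 0.999
grip_force: 0.0
```

>>> send_rows(
  increments=[
    [0, 0, 0, -2, 0, 0, 0],
    [0, 0, 0, -4, 0, 0, 0],
    [0, 0, 0, -6, 0, 0, 0],
    [0, 0, 0, -7.3, 0, 0, 0],
    [0, 0, 0, -8, 0, 0, 0],
    [0, 0, 0, -8, 0, 0, 0],
    [0, 0, 0, -8, 0, 0, 0],
  ],
)

```text
t: 26.7
eef_pos: [0.4467, -0.2118, 0.1629]
tcp_rot: [2.246, 2.196, 0.0]
force: [-0.3, 0.8, 0.1]
gripper_width: 1.001
grip_force: 0.0
```

>>> send_rows(
  increments=[
    [0.4, 0, 0, 0, 0, 0, 0],
    [0.6, 0, 0, 0, 0, 0, 0],
    [0.8, 0, 0, 0, 0, 0, 0],
    [1, 0, 0, 0, 0, 0, 0],
    [1, 0, 0, 0, 0, 0, 0],
    [1, 0, 0, 0, 0, 0, 0],
    [1, 0, 0, 0, 0, 0, 0],
    [1, 0, 0, 0, 0, 0, 0],
    [1, 0, 0, 0, 0, 0, 0],
  ],
)

```text
t: 27.6
eef_pos: [0.4467, -0.2122, 0.1628]
tcp_rot: [2.246, 2.195, 0.001]
force: [1.5, 0.0, 4.8]
gripper_width: 0.365
grip_force: 59.4
```

>>> send_rows(
  increments=[
    [1, 0, 0, 0.7, 0, 0, 0],
    [1, 0, 0, 2, 0, 0, 0],
    [1, 0, 0, 4, 0, 0, 0],
    [1, 0, 0.7, 5.5, 0, 0, 0],
    [1, -0.1, 2.5, 6, 0, 0, 0],
    [1, -0.2, 5, 6, 0, 0, 0],
    [1, -0.4, 8, 6, 0, 0, 0],
    [1, -0.6, 11, 6, 0, 0, 0],
    [1, -0.8, 14, 6, 0, 0, 0],
    [1, -1, 17, 6, 0, 0, 0],
    [1, -1, 19.5, 6, 0, 0, 0],
    [1, -1, 21.5, 6, 0, 0, 0],
  ],
)

```text
t: 28.8
eef_pos: [0.4358, 0.0044, 0.2225]
tcp_rot: [-2.246, -2.196, 0.0]
force: [0.4, -0.2, -3.6]
gripper_width: 0.363
grip_force: 60.1
```

>>> send_rows(
  increments=[
    [1, 0, 0, 0, 0, 0, 0],
    [1, 0, 0, -1.5, 0, 0, 0],
    [1, 0, 0, -3.5, 0, 0, 0],
    [1, 0, 0, -5, 0, 0, 0],
    [1, 0, 0, -5.5, 0, 0, 0],
    [1, 0, 0, -5.7, 0, 0, 0],
    [1, 0, 0, -5.7, 0, 0, 0],
    [1, 0, 0, -5.7, 0, 0, 0],
  ],
)

```text
t: 29.6
eef_pos: [0.4367, 0.0029, 0.166]
tcp_rot: [2.246, 2.195, 0.001]
force: [0.8, 0.4, -2.4]
gripper_width: 0.365
grip_force: 60.0
```

>>> send_rows(
  increments=[
    [1, 0, 0, -0.1, 0, 0, 0],
    [1, 0, 0, -0.1, 0, 0, 0],
    [1, 0, 0, -0.1, 0, 0, 0],
  ],
)

```text
t: 29.9
eef_pos: [0.4367, 0.003, 0.1648]
tcp_rot: [2.246, 2.195, 0.001]
force: [0.5, 0.6, 3.5]
gripper_width: 0.365
grip_force: 60.6
```

Contact at the expected height. Release, then retreat up and to the right.

>>> send_rows(
  increments=[
    [0.6, 0, 0, 0, 0, 0, 0],
    [0.3, 0, 0, 0, 0, 0, 0],
    [0, 0, 0, 0, 0, 0, 0],
    [0, 0, 0, 0, 0, 0, 0],
    [0, 0, 0, 0, 0, 0, 0],
    [0, 0, 0, 0.6, 0, 0, 0],
    [0, 0, 0, 2, 0, 0, 0],
    [0, 0, 0, 5, 0, 0, 0],
    [0, 0, 0, 8, 0, 0, 0],
    [0, 0, -1, 10, 0, 0, 0],
    [0, -0.5, -5, 11, 0, 0, 0],
    [0, -1, -9, 11, 0, 0, 0],
  ],
)

```text
t: 31.1
eef_pos: [0.4268, -0.0877, 0.2763]
tcp_rot: [2.243, 2.197, 0.002]
force: [0.2, 0.6, -0.5]
gripper_width: 1.0
grip_force: 0.0
```

>>> send_rows(
  increments=[
    [0, -1, -4, 0, 0, 0, 0],
    [0, -2, -8, 0, 0, 0, 0],
    [0, -3, -12, 0, 0, 0, 0],
    [0, -4, -16, 0, 0, 0, 0],
    [0, -5, -20, 0, 0, 0, 0],
    [0, -5, -20, 0, 0, 0, 0],
    [0, -5, -20, 0, 0, 0, 0],
    [0, -5, -20, 0, 0, 0, 0],
    [0, -5, -20, 0, 0, 0, 0],
  ],
)

```text
t: 32.0
eef_pos: [0.3767, -0.2861, 0.2745]
tcp_rot: [2.245, 2.197, 0.0]
force: [0.2, 0.1, 0.2]
gripper_width: 1.003
grip_force: 0.0
```

```bash
python3 - <<'E'
from h import *
snap('scene','s6.png');snap('top','t6.png');s=bot.read_state(); print(s['t'],s['eef_pos'],np.abs(s['qvel']).max())
a=[cv2.resize(cv2.imread(f'pics/t{i}.png')[150:265,135:260],None,fx=3.1,fy=3.1,interpolation=cv2.INTER_CUBIC) for i in(0,6)]
b=[cv2.resize(cv2.imread(f'pics/s{i}.png')[180:260,190:315],None,fx=3.1,fy=3.1,interpolation=cv2.INTER_CUBIC)[:240] for i in(0,6)]
cv2.imwrite('pics/c6.png',np.vstack([np.hstack(a),np.hstack(b)])[:600])
E
```

```text
32.1 [ 0.37663554 -0.28617607  0.27448453] 0.0040879298307426
```

View pics/c6.png

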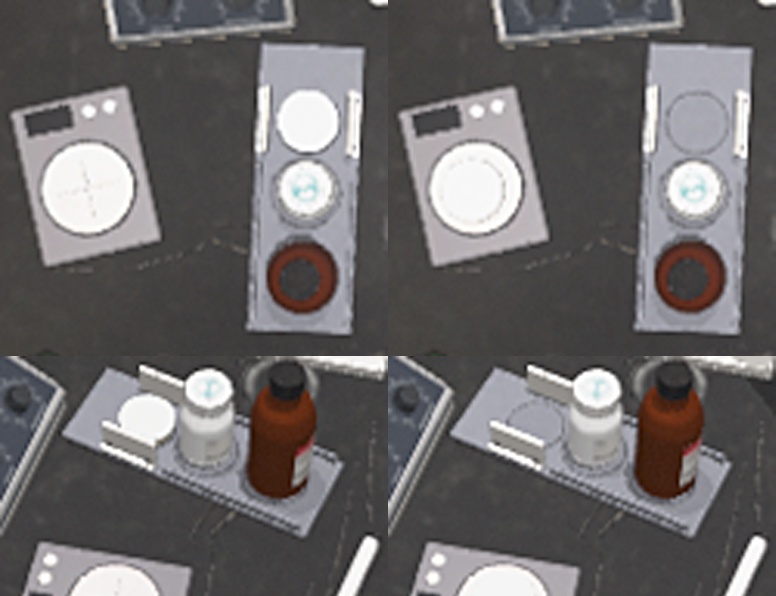

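Before (left) and after (right): both bottles stand where they started (white 694,188; amber 690,277), and the dish sits centred on the plate (475,187). Hand in.

```bash
python3 -c "
from h import *
print(order.close_job())"
```

```text
the job is handed in; nothing more can be done
None
```

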